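Start the touch-free tap into the pot

TASK

Get the touch-free tap going into the steel pot in the sink: push the tap's spout round with the fingers until its outlet is over the middle of the pot, and only then hold the fingertips about 3 cm above the tap's sensor (the low flat disc with the round dark window, on the ledge behind the sink bowl) for about two seconds, without touching it, and draw the hand well away. Leave the pot where it stands, and neither touch the other fittings on the ledge nor shift any of the other things.

Things in the scene. Friction and masses are not known exactly. Their poses are not given: they have to be found in the camera images.
- sensor_window (a point): middle of the round dark window (37 mm in diameter) that is the top face of the tap's touch-free sensor and looks straight up, 22 mm above the worktop. It answers to fingertips held over it for about two seconds (1.5 s is enough), within 25 mm of its axis and 10 to 60 mm above it (TCP 29 to 79 mm above)
- sensor: the sensor: fixed flat upright steel disc 48 mm in diameter, 18 mm high, with the window as its top; in one of the four fitting holes of the tap ledge, about 120 or 210 mm left or right of the tap. Origin under its middle, on the ledge (4 mm above the worktop), z up
- spout (a joint): swing of the tap's spout about the upright column axis, rad. At 0 it points to the robot (-x); positive swings the outlet to the robot's right (-y), negative to the left (+y). Turns from -1.3 to 1.3 against light friction (about 4 N of push at the middle of the arm) and stays where it is left
- spout_outlet (a point): middle of the spout's downward outlet, 190 mm from the axis of the column, about 166 mm above the worktop; the water would fall straight down from here
- spout_arm (a point): centre line of the spout's arm 130 mm from the column axis, 207 mm above the worktop: a good place to push sideways. The arm is a round bar 22 mm in diameter rising gently from the column (175 mm high, 25 mm out) to the bend (214 mm high, 150 to 172 mm out), then turning down to the outlet
- tap_axis (a point): point on the upright swivel axis of the tap, 130 mm above the worktop. The steel column is 44 mm in diameter and 102 mm high (swivel collar and start of the spout above it, to 185 mm), with a small temperature lever on its left (+y) side, 55 mm out and 112 mm high
- sink: fixed steel sink, square to the world; origin at the tap's foot, worktop level. Rim and ledge 4 mm high. From the origin, in mm: ledge x -55 to 65, y -680 to 320; bowl, on the robot's side, x -385 to -55, y -210 to 210, 150 deep; drainer on the right with a fixed rack of plates, 250 high, y -670 to -450
- pot: the small straight-sided steel pot with two black loop handles, standing in the sink bowl, its mouth open upward: 130 mm in diameter, 85 mm high, wall 3 mm, handles to 98 mm from the middle; loose, 0.45 kg. Origin under its middle, on the bowl floor (150 mm below the worktop)
- mixing_bowl: bystander: round-bottomed steel mixing bowl standing in the sink beside the pot, 124 mm in diameter, 60 mm high, loose; origin under its middle
- soap_pump: bystander, fixed on the tap ledge: soap pump, a 70 mm high steel pillar 30 mm in diameter at its head with a thin nozzle reaching 70 mm towards the robot; origin under its middle, on the ledge
- waste_knob: bystander, fixed on the tap ledge: waste control, a steel knob 36 mm in diameter and 39 mm high with a bar grip on top, on a 48 mm flange; origin under its middle, on the ledge
- blanking_cap: bystander, fixed on the tap ledge: plain domed steel cap of a spare hole, 48 mm in diameter, 14 mm high, no window; origin under its middle, on the ledge
- mug: bystander: white mug on the drainer, 80 mm in diameter, 95 mm high, loose; origin under its middle
- tumbler: bystander: glass tumbler on the drainer, 72 mm in diameter, 110 mm high, loose; origin under its middle
- dish_brush: bystander: white dish brush lying on the drainer, 225 mm long, 48 mm wide and 30 mm high at the head, loose; origin under the middle of the handle, head towards its +x
- wash_bottle: bystander: clear washing-up bottle with a paper label on the worktop left of the sink, 62 mm in diameter, 192 mm high, loose; origin under its middle
- coffee_jar: bystander: glass jar with a black lid on the worktop left of the sink, 80 mm in diameter, 130 mm high, loose; origin under its middle
Mind the look-alikes: they are no part of the job. What is shaped like the sensor but orange or white is not meant.

How it is judged:
By the outcome, as a careful person would: the job done as asked, in the order asked, and still so for the second after the job is handed in, with the robot touching nothing.
It also fails if it takes over 51 s, if anything falls off the work surface, if the arm or the gripper's body presses on something with over 40 N, if the wrist force passes 120 N, or if a joint passes its speed limit or range.

ROBOT

A 6-joint arm with a two-finger parallel gripper is mounted at the origin on the work surface. World frame = base frame: x ahead of the robot, y to its left, z up, the work surface at z = 0. Lengths are in m, angles in rad, forces in N, time in s.
With the tool pointing down it reaches from about 0.25 to 0.8 m from the base axis. Payload 3.9 kg.
Tool frame: the origin (TCP) lies between the finger pads, 19 mm behind the fingertips; this is the grasp point; z points along the fingers, y is the line along which they close (so a half turn about z gives the same grasp; the last joint's range is limited). The gripper opens to 85 mm and grips with 20 to 120 N. Pads are 22 mm wide; open, the fingers measure 114 mm over their backs; the gripper's body (76 mm by 85 mm) begins 54 mm behind the grasp point. The pads swing forward as they close: fully open they stand 13 mm farther back than shut.
Start: joints at [1.29, 0.26, -0.138, 1.173, 0, 1.571], TCP at [0.145, 0.504, 0.25] pointing down, gripper open.
Joint ranges: [-2.78, 2.78], [-0.83, 1.72], [-1.28, 1.37], [-1.9, 2.12], [-1.57, 1.48], [-3.14, 3.14]. Speed limits (rad/s): [2.57, 2.57, 3.14, 3.14, 3.14, 3.14].

INTERFACE

Orientations are given as [roll, pitch, yaw] about the fixed x, y, z axes, in that order (R = Rz(yaw) Ry(pitch) Rx(roll)).
In Python, from bench import manip gives the robot as it stands.
- The arm moves only by the shell command python3 -m pendant 'ROWS' [OPENING]. ROWS is JSON, a list of rows, each a list of 4 numbers: the shift along the tool's x, y, z in units of 30 mm (1.0 is 30 mm), then the turn about the tool's z in units of 6 degrees (1.0 is 6 degrees). A call has 1 to 10 rows; each row is the pose to reach, as a shift and turn from the pose commanded when the call began, along the tool's axes at that moment; what a row does not reach only later rows make up. A row lasts 1/12 s, in which the tool goes at most 41.7 mm and 7.16 degrees, less where a joint would pass 70% of its speed; a pose out of reach is approached as far as the arm can. A call with a gripper value outside its range is refused whole. OPENING is the opening, from -1 (shut) to 1 (fully open), so that 0 is half open, set as the call begins (- or left out, the last holds). The fingers move at their own pace and stop on an object; the grip force is fixed at half the most. Time passes only in rows, so rows that repeat a pose let the fingers close. It gives the time, the measured TCP pose, the force, the opening and the grip force at its end, in the units of the state.
- manip.observe(): the state, without advancing time (a new reading comes with each control period).
- manip.read_camera(name): name is "side" or "top"; returns a dict with "color" (480x640x3 uint8, red, green, blue), "fx", "fy", "cx", "cy" (pixels), "pose" (4x4, takes a point from camera to world coordinates). Camera axes: x right, y down, z forward; pixel columns grow to the right and rows downward; lengths in m; the calibration is good to about 2 mm. A picture is of the moment at which its call begins. There is no depth.
- manip.job_done(): hands the job in; it is judged then, once.
The state is a dict: "t": time; "qpos": joint angles; "dq": joint speeds; "effort": joint torques, N m; "position": TCP position; "tool_rot": TCP orientation; "ft_force": force on the tool from outside, world axes, zero at the start; "moment": the same for the moment, N m; "gripper_width": finger opening in m; "grasp_force": force on a finger pad.
Only numpy, scipy, OpenCV 4.12 (cv2) and the standard library are available. Lean on these libraries where they do the work, as an engineer would, in place of code of your own. Each camera call takes 0.05 s, during which the arm holds its last target. There are 200 camera calls.

## Working session

There is one attempt and no reset: what is moved stays moved. The work goes in short steps, Python scripts to look and compute and a shell command to move; the robot and the scene stay as the last step left them, time stands still between calls to the robot, and variables do not carry over. Pictures are saved under pics/ and viewed, at most 10 in all, crops included, and the job is handed in when it is done.

```bash
mkdir -p pics; cat > h.py <<'E'
import numpy as np, cv2
from bench import manip
def ray(c,u,v):
    d=c["pose"][:3,:3]@np.array([(u-c["cx"])/c["fx"],(v-c["cy"])/c["fy"],1.]); return c["pose"][:3,3],d
def atz(c,u,v,z):
    o,d=ray(c,u,v); return o+d*(z-o[2])/d[2]
def proj(c,p):
    q=np.linalg.inv(c["pose"])@np.append(p,1); return [c["fx"]*q[0]/q[2]+c["cx"],c["fy"]*q[1]/q[2]+c["cy"]]
E
python3 - <<'E'
from h import *
import pickle
for n in("top","side"):
    c=manip.read_camera(n); pickle.dump(c,open(n+".pkl","wb"))
    cv2.imwrite(f"pics/{n}1.png",c["color"][:,:,::-1]); print(n,c["fx"],c["cx"],c["cy"],c["pose"].round(3).tolist())
s=manip.observe(); print(s["t"],s["position"],s["tool_rot"],s["gripper_width"])
E
```

```text
top 459.73949293375694 321.9272771277336 236.35122933312297 [[0.013, -0.999, 0.052, 0.5], [-0.999, -0.011, 0.032, 0.029], [-0.031, -0.053, -0.998, 1.044], [0.0, 0.0, 0.0, 1.0]]
side 505.1023331942422 326.19392631433305 237.8030230741777 [[-0.974, -0.183, 0.136, 0.419], [-0.228, 0.742, -0.63, 0.752], [0.015, -0.645, -0.764, 0.944], [0.0, 0.0, 0.0, 1.0]]
0.1 [0.14531663 0.50386631 0.24923561] [-3.13978745e+00  9.86748397e-06  2.86080561e+00] 0.08531576097118142
```

View pics/top1.png

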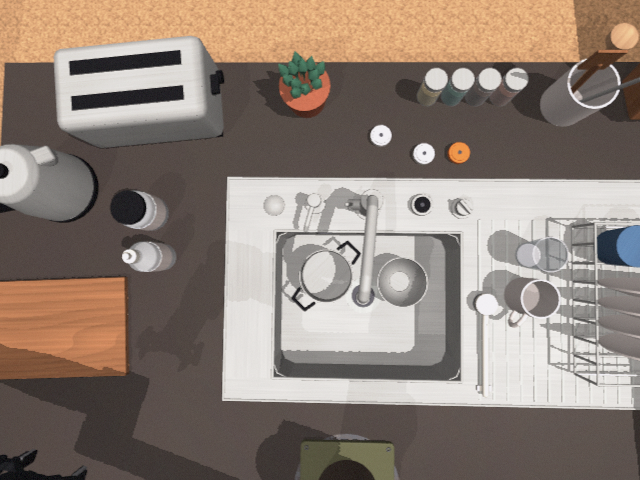

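View pics/side1.png

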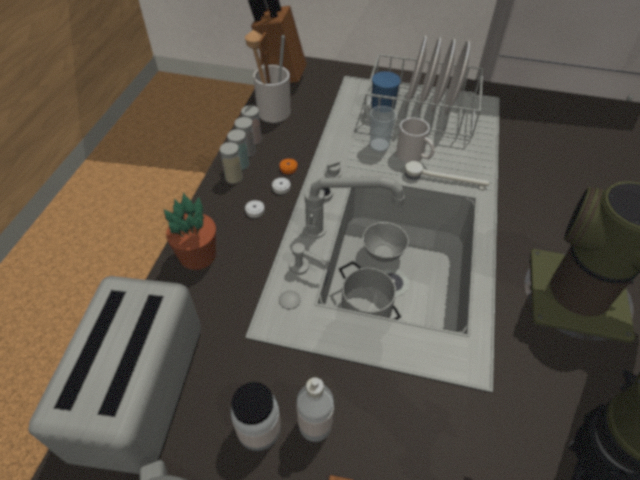

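The top view shows the pot's rim around (326,275), the spout running from (371,200) to the outlet near (364,296), and the sensor with its dark window at (422,204). The waste knob is at (461,207), the soap pump at (314,203) and the cap at (274,205). I'll enlarge the crop next.

```bash
python3 - <<'E'
from h import *
import pickle
c=pickle.load(open("top.pkl","rb"))
im=c["color"][180:330,265:475,::-1]
cv2.imwrite("pics/crop.png",cv2.resize(im,None,fx=3.8,fy=3.8,interpolation=cv2.INTER_CUBIC))
g=c["color"].mean(2)[192:216,410:436]; m=g<70; v,u=np.nonzero(m); print(m.sum(),u.mean()+410,v.mean()+192)
S=atz(c,u.mean()+410,v.mean()+192,.022);print("sensor",S)
print("pot",atz(c,326,275,-.065),"tap",atz(c,371,195,.185),"outlet",atz(c,364,297,.166))
for u,v in((228,178),(224,400)):print("sinkcorner",atz(c,u,v,.004))
E
```

```text
168 421.89285714285717 204.03571428571428
sensor [ 0.62771132 -0.15939633  0.022     ]
pot [ 0.46496509  0.05345726 -0.065     ] tap [ 0.62349513 -0.03453464  0.185     ] outlet [ 0.43171051 -0.02414234  0.166     ]
sinkcorner [0.68603747 0.27973814 0.004     ]
sinkcorner [0.18496929 0.27686188 0.004     ]
```

View pics/crop.png

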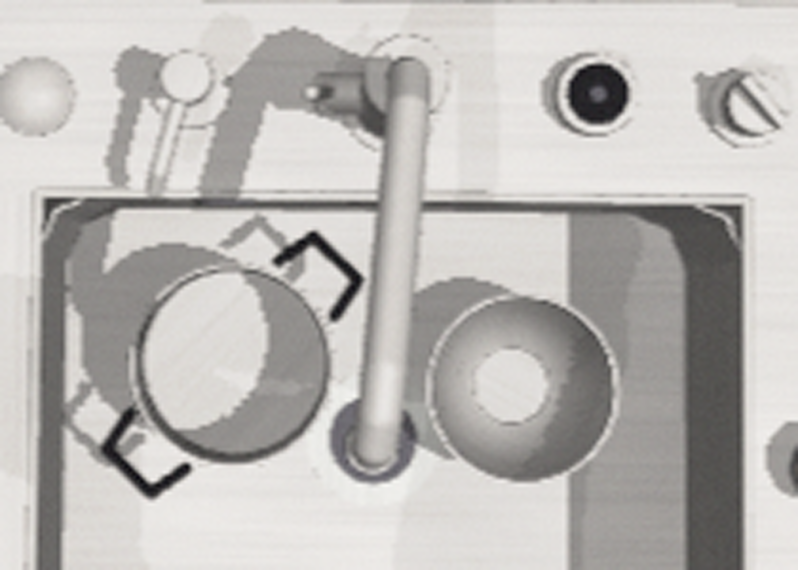

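The crop puts the pot rim's centre at about (325.8,275.8). The sink edges, sensor and pot give a tap axis near (0.622,-0.039), a sensor at (0.628,-0.159) and a pot at (0.464,0.053). That puts the pot 0.183 m from the axis, which fits the 0.19 m reach, so the target swing is about -0.53. First I'll raise the hand, shut the fingers and turn towards yaw pi/2.

```bash
python3 -m pendant '[[0,0,-1.7,1],[0,0,-1.7,2],[0,0,-1.7,3],[0,0,-1.7,4],[0,0,-1.7,5],[0,0,-1.7,6],[0,0,-1.7,7],[0,0,-1.7,8],[0,0,-1.7,9],[0,0,-1.7,10]]' -1
python3 -m pendant '[[0,0,0,1],[0,0,0,2],[0,0,0,2.32],[0,0,0,2.32]]'
python3 - <<'E'
from h import *
import pickle
c=pickle.load(open("top.pkl","rb"))
print("foot",atz(c,371.6,203,.006),"pot",atz(c,325.8,275.8,-.065),"bend",atz(c,265+375/3.8,180+463/3.8,.2))
E
```

```text
t: 0.93
position: [0.1454, 0.5041, 0.3005]
tool_rot: [-3.141, 0.001, 1.808]
ft_force: [-0.5, -0.5, 0.6]
gripper_width: 0.0003
grasp_force: 0.0
t: 1.27
position: [0.1454, 0.5041, 0.3005]
tool_rot: [-3.141, 0.001, 1.57]
ft_force: [0.4, -0.4, 0.2]
gripper_width: -0.0002
grasp_force: 0.0
foot [ 0.63104234 -0.04927106  0.006     ] pot [ 0.4630405  0.0539144 -0.065    ] bend [ 0.42558134 -0.02158051  0.2       ]
```

```bash
python3 -m pendant '[[-1,0.55,0,0],[-2,1.1,0,0],[-3,1.65,0,0],[-4,2.2,0,0],[-5,2.75,0,0],[-6,3.3,0,0],[-7,3.85,0,0],[-8,4.4,0,0],[-9,4.95,0,0],[-10,5.5,0,0]]'
python3 -m pendant '[[-1,0.55,0,0],[-2,1.1,0,0],[-3.2,1.7,0,0],[-4.4,2.3,0,0],[-5.6,2.9,0,0],[-6.8,3.6,0,0],[-8,4.3,0,0],[-9.2,5,0,0],[-10.5,5.7,0,0],[-10.5,5.7,0,0]]'
python3 -m pendant '[[0,0,1,0],[0,0,2,0],[0,0,3,0],[0,0,3.3,0],[0,0,3.3,0]]'
```

```text
t: 2.1
position: [0.3106, 0.2028, 0.3009]
tool_rot: [3.142, 0.0, 1.572]
ft_force: [1.2, -0.7, -0.2]
gripper_width: -0.0002
grasp_force: 0.0
t: 2.93
position: [0.4846, -0.1163, 0.3001]
tool_rot: [3.14, 0.003, 1.566]
ft_force: [1.0, -0.2, -0.0]
gripper_width: 0.0002
grasp_force: 0.0
t: 3.35
position: [0.4789, -0.1098, 0.1994]
tool_rot: [-3.135, -0.002, 1.571]
ft_force: [-0.7, 0.3, -0.5]
gripper_width: 0.0001
grasp_force: 0.0
```

```bash
python3 -m pendant '[[0.4,0.1,0,0],[0.8,0.2,0,0],[1.2,0.3,0,0],[1.5,0.4,0,0],[1.8,0.4,0,0],[2.1,0.4,0,0],[2.4,0.4,0,0],[2.6,0.4,0,0],[2.8,0.4,0,0],[2.8,0.4,0,0]]'
python3 - <<'E'
from h import *
import pickle
ims=[]
for n in("top","side"):
    c=manip.read_camera(n); pickle.dump(c,open(n+"2.pkl","wb"))
    im=c["color"][180:330,265:475] if n=="top" else c["color"][130:330,270:550]
    ims.append(cv2.resize(im[:,:,::-1],(560,400) if n=="side" else (560,400),interpolation=cv2.INTER_CUBIC))
cv2.imwrite("pics/p2.png",cv2.resize(np.vstack(ims),(420,600)))
c=pickle.load(open("top2.pkl","rb"))
cv2.imwrite("pics/t2.png",cv2.resize(c["color"][180:330,265:475,::-1],None,fx=3.8,fy=3.8,interpolation=cv2.INTER_CUBIC))
E
```

```text
t: 4.18
position: [0.4942, -0.0263, 0.2027]
tool_rot: [3.14, 0.002, 1.571]
ft_force: [-0.0, -1.8, 0.9]
gripper_width: 0.0003
grasp_force: 0.8
```

View pics/t2.png

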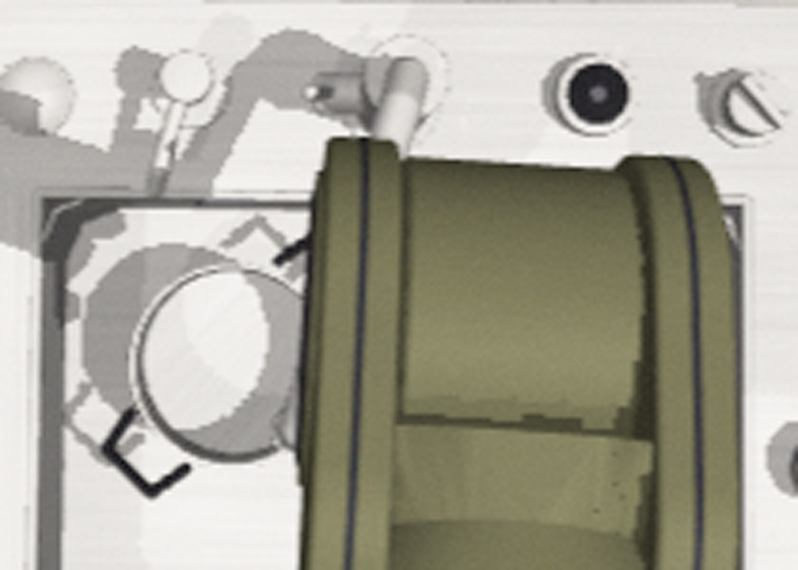

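The arm hides most of the view, but the outlet tip has come round to about (285,430), close to the pot. I'll push most of the rest, back off to the right and measure.

```bash
python3 -m pendant '[[0.2,0,0,0],[0.4,0,0,0],[0.6,0,0,0],[0.7,0,0,0],[0.7,0,0,0]]'
python3 -m pendant '[[-0.5,-0.1,0,0],[-1.2,-0.3,0,0],[-2,-0.5,0,0],[-3,-0.5,0,0],[-4,-0.5,0,0],[-5,-0.5,0,0],[-6,-0.5,0,0],[-6,-0.5,0,0]]'
python3 - <<'E'
from h import *
import pickle
c=manip.read_camera("top"); pickle.dump(c,open("top3.pkl","wb"))
cv2.imwrite("pics/t3.png",cv2.resize(c["color"][180:330,265:475,::-1],None,fx=3.8,fy=3.8,interpolation=cv2.INTER_CUBIC))
c=manip.read_camera("side"); pickle.dump(c,open("side3.pkl","wb"))
cv2.imwrite("pics/s3.png",cv2.resize(c["color"][160:340,280:480,::-1],None,fx=3.3,fy=3.3,interpolation=cv2.INTER_CUBIC))
E
```

```text
t: 4.7
position: [0.4933, -0.0056, 0.202]
tool_rot: [-3.141, 0.001, 1.571]
ft_force: [0.2, -3.0, 0.6]
gripper_width: -0.0
grasp_force: 1.3
t: 5.37
position: [0.4784, -0.1893, 0.2017]
tool_rot: [3.141, 0.0, 1.566]
ft_force: [1.8, 0.4, 0.0]
gripper_width: 0.0001
grasp_force: 0.0
```

View pics/t3.png

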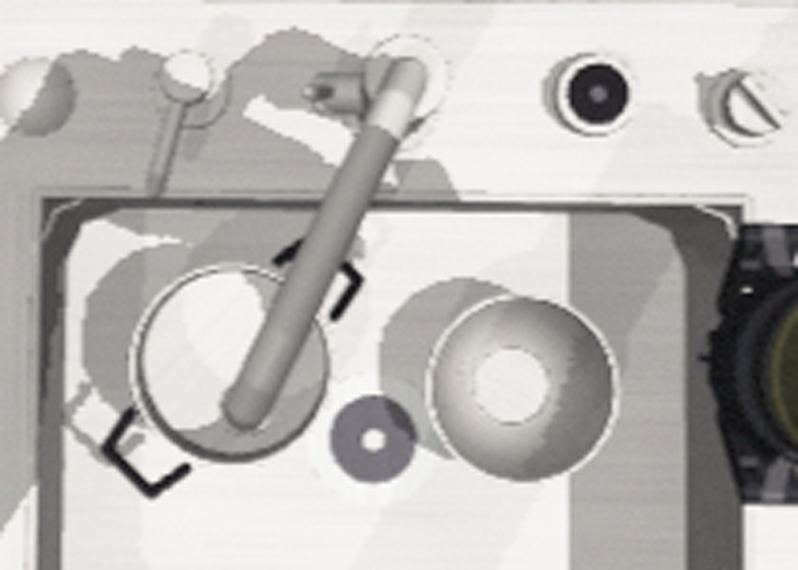

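View pics/s3.png

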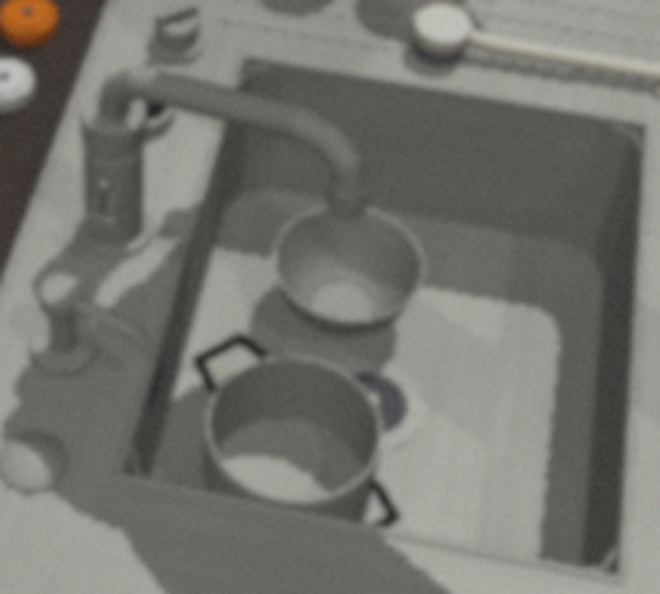

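Top: the spout end is at about (243,413) in the crop, over the pot and a little towards the robot from its middle (231,364). Side: the outlet is at about (347,205) and the pot rim's centre at about (293,428).

```bash
python3 - <<'E'
from h import *
import pickle
from scipy.optimize import least_squares
t=pickle.load(open("top3.pkl","rb"));s=pickle.load(open("side3.pkl","rb"))
T=lambda u,v:(265+u/3.8,180+v/3.8); S=lambda u,v:(280+u/3.3,160+v/3.3)
print("out side",atz(s,*S(347,203),.166),"pot side",atz(s,*S(293,428),-.065))
P=atz(t,*T(231,364),-.065);print("pot top",P)
# arm centreline in top, z from radius: mid-width samples
def pt(a,r,z,ax): return np.array([ax[0]-r*np.cos(a),ax[1]-r*np.sin(a),z])
# radius 130 z .207 ; r 80 z~.192 ; free points on the line: perpendicular residuals
def res(p):
    ax=p[:2];e=[]
    for a,pts in((p[2],[(405,110),(399,200),(390,300),(382,380)]),(p[3],[(393,110),(352,190),(313,270),(274,345)])):
        for q in pts:
            o,d=ray(t,*T(*q)); w=[]
            for r in np.linspace(.025,.19,60):
                z=np.interp(r,[.025,.15],[.175,.214]); w.append(np.array(proj(t,pt(a,r,z,ax)))-T(*q))
            w=np.array(w);i=np.argmin((w**2).sum(1)); n=w[min(i+1,59)]-w[max(i-1,0)]; n/=np.linalg.norm(n)
            e.append(w[i]@[-n[1],n[0]])
    so=np.array(proj(s,pt(p[3],.19,.166,ax)))-S(347,203)
    return np.r_[e,so,(ax-[.622,-.039])/.004]
r=least_squares(res,[.622,-.039,-.08,-.45],diff_step=1e-3);p=r.x
print(p.round(4),r.fun.round(2)); print("outlet",pt(p[3],.19,.166,p[:2]))
d=P[:2]-p[:2];print("pot r",np.linalg.norm(d),"want",np.arctan2(-d[1],-d[0]))
E
```

```text
out side [0.44874809 0.03867128 0.166     ] pot side [ 0.46175127  0.05513704 -0.065     ]
pot top [ 0.46306538  0.05394003 -0.065     ]
[ 0.6211 -0.0399 -0.1032 -0.4402] [-0.48  0.08  0.09 -0.04  0.69  0.07 -0.09 -0.8  -0.39  0.81 -0.24 -0.22]
outlet [0.44917405 0.04111026 0.166     ]
pot r 0.1837385863551444 want -0.5357768889498485
```

The spout is at -0.44 and needs -0.535, so about 13.5 mm more push.

```bash
python3 -m pendant '[[1.2,0.5,0,0],[2.4,0.5,0,0],[3.6,0.5,0,0],[4.8,0.5,0,0],[5.4,0.5,0,0],[5.8,0.5,0,0],[6.1,0.5,0,0],[6.3,0.5,0,0],[6.45,0.5,0,0],[6.45,0.5,0,0]]'
python3 -m pendant '[[-0.3,-0.1,0,0],[-1.2,-0.3,0,0],[-2,-0.5,0,0],[-3,-0.5,0,0],[-4,-0.5,0,0],[-5,-0.5,0,0],[-6,-0.5,0,0],[-6,-0.5,0,0]]'
python3 - <<'E'
from h import *
import pickle
c=manip.read_camera("top"); pickle.dump(c,open("top4.pkl","wb"))
s=manip.read_camera("side"); pickle.dump(s,open("side4.pkl","wb"))
im=c["color"][:,:,::-1].copy()
a=cv2.resize(im[180:330,265:475],None,fx=3.8,fy=3.8,interpolation=cv2.INTER_CUBIC)
def mk(p,col):
    u,v=proj(c,p); cv2.circle(a,(int((u-265)*3.8),int((v-180)*3.8)),3,col,-1)
for r in(.04,.09,.13,.16):
    mk([.6211-r*np.cos(.5358),-.0399+r*np.sin(.5358),np.interp(r,[.025,.15],[.175,.214])],(0,0,255))
cv2.imwrite("pics/t4.png",a)
E
```

```text
t: 6.3
position: [0.4935, 0.0078, 0.2021]
tool_rot: [3.141, 0.0, 1.57]
ft_force: [0.2, -2.4, -0.1]
gripper_width: 0.0002
grasp_force: 0.7
t: 6.97
position: [0.4781, -0.1772, 0.2019]
tool_rot: [3.141, 0.001, 1.564]
ft_force: [0.6, -0.7, 0.6]
gripper_width: 0.0004
grasp_force: 0.0
```

View pics/t4.png

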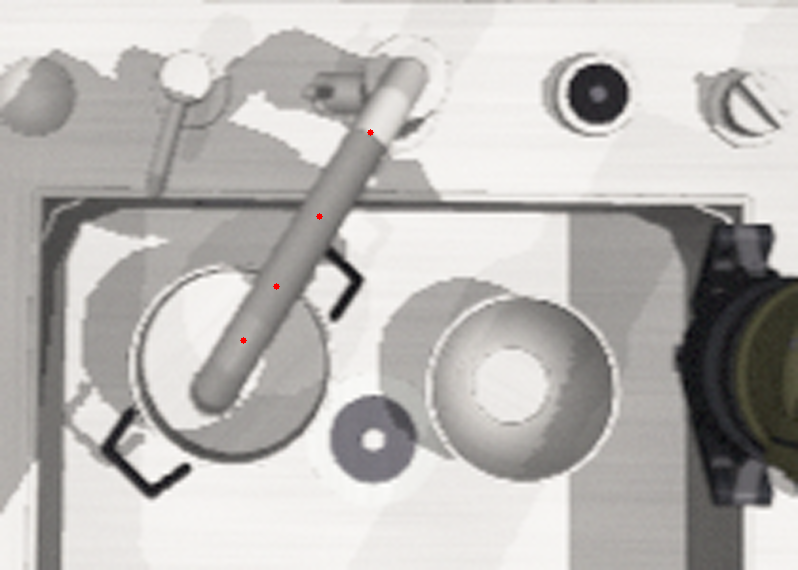

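The spout lies within about 2 mm of the wanted line (red dots), with its end at (215,392) and the outlet over the pot's middle. Next is the sensor: forward at height first, then down.

```bash
python3 -m pendant '[[0.1,1,0,0],[0.3,2,0,0],[0.5,3,0,0],[0.6,4,0,0],[0.6,5,0,0],[0.6,5,0,0],[0.6,5,0,0]]'
python3 -m pendant '[[0,0,0.5,0],[0,0,1,0],[0,0,1.5,0],[0,0,2,0],[0,0,2,0]]'
```

```text
t: 7.65
position: [0.629, -0.1528, 0.2009]
tool_rot: [-3.14, -0.001, 1.573]
ft_force: [-0.7, 0.8, -0.7]
gripper_width: -0.0003
grasp_force: 0.0
t: 8.07
position: [0.6244, -0.153, 0.139]
tool_rot: [-3.134, -0.002, 1.571]
ft_force: [-0.8, 0.8, -1.1]
gripper_width: -0.0003
grasp_force: 0.0
```

```bash
python3 -m pendant '[[-0.2,0,0.5,0],[-0.2,0,1,0],[-0.2,0,1.5,0],[-0.2,0,2,0],[-0.2,0,2.25,0],[-0.2,0,2.25,0],[-0.2,0,2.25,0],[-0.2,0,2.25,0],[-0.2,0,2.25,0],[-0.2,0,2.25,0]]'
python3 -m pendant '[[0,0,0,0],[0,0,0,0],[0,0,0,0],[0,0,0,0],[0,0,0,0],[0,0,0,0],[0,0,0,0],[0,0,0,0],[0,0,0,0],[0,0,0,0]]'
python3 -m pendant '[[0,0,0,0],[0,0,0,0],[0,0,0,0],[0,0,0,0],[0,0,0,0],[0,0,0,0],[0,0,0,0],[0,0,0,0],[0,0,0,0],[0,0,0,0]]'
python3 -m pendant '[[0,0,-1,0],[0,0,-2,0],[0,0,-3,0],[0,0,-4,0],[0,0,-5,0],[0,0,-5.5,0],[0,0,-5.5,0]]'
python3 -m pendant '[[0,-1,0,0],[0,-2,0,0],[0,-3,0,0],[0,-4,0,0],[0,-5,0,0],[0,-6,0,0],[0,-7,0,0],[0,-8,0,0],[0,-8,0,0],[0,-8,0,0]]'
python3 - <<'E'
from h import *
a=[cv2.resize(manip.read_camera("top")["color"][150:350,220:500,::-1],(560,400))]
a.append(cv2.resize(manip.read_camera("side")["color"][130:330,270:550,::-1],(560,400)))
cv2.imwrite("pics/end.png",cv2.resize(np.hstack(a),(800,286)))
E
```

```text
t: 8.9
position: [0.6291, -0.1603, 0.0757]
tool_rot: [3.14, 0.0, 1.571]
ft_force: [1.1, -0.3, 0.0]
gripper_width: -0.0002
grasp_force: 0.0
t: 9.73
position: [0.6284, -0.1601, 0.0745]
tool_rot: [-3.142, -0.0, 1.571]
ft_force: [-0.5, -0.0, -0.4]
gripper_width: -0.0004
grasp_force: 0.0
t: 10.57
position: [0.6284, -0.1601, 0.0745]
tool_rot: [-3.142, 0.0, 1.571]
ft_force: [0.2, 0.7, -0.3]
gripper_width: 0.0
grasp_force: 0.0
t: 11.15
position: [0.6307, -0.1608, 0.2446]
tool_rot: [3.133, 0.002, 1.571]
ft_force: [1.1, -0.1, -0.0]
gripper_width: -0.0002
grasp_force: 0.0
t: 11.98
position: [0.3864, -0.1597, 0.2387]
tool_rot: [-3.14, -0.001, 1.57]
ft_force: [1.2, 0.6, 0.2]
gripper_width: -0.0002
grasp_force: 0.0
```

View pics/end.png

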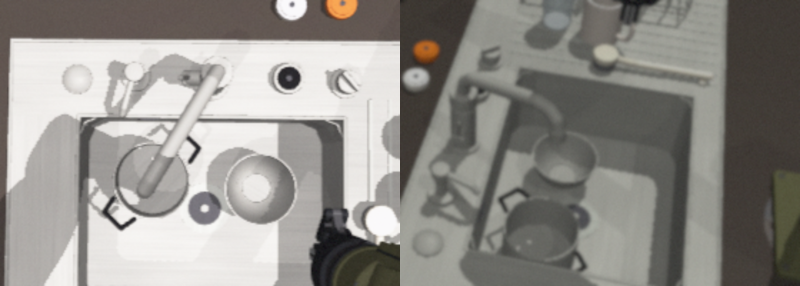

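The spout end is at (147,188), over the pot. Nothing else has moved and the hand is well away. The fingertips were held about 33 mm over the window for about 2 s.

```bash
python3 -c "
from bench import manip
print(manip.job_done())"
```

```text
the job is handed in; nothing more can be done
None
```

I swung the spout until its outlet was over the pot to within about 3 mm, then held the fingertips about 33 mm above the sensor for about 2 s, drew the hand away and handed the job in; I saw no water in the pictures, so I couldn't confirm that it is running.

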